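# Blow-dry the descaled valves

### The job

Blow-dry all the solenoid valves lying about the bench: stand every one upright on the steel blow-off grate and let go, turn the selector from where it was left to the number of valves on the grate (one click per valve counted up from off), then press the treadle right down to its stop and hold it there for two full seconds. Let the treadle up and turn the selector back to off while the valves still stand on the grate; after that stand all the valves upright in the rubber-lined sorting tray. Do not shove the tamper or the portafilter about.

Things in the scene. Friction and masses are not known exactly. Their poses are not given: they have to be found in the camera images.
- valve1: solenoid valve, one of two to four alike (absent ones read None): brass block 50 x 50 mm, 26 mm tall, with a 10 mm pipe stub on its +x side; on it an upright round black coil 36 mm in diameter from 26 to 82 mm above the underside, on top an 18 mm steel cap to 90 mm. About 0.35 kg, most of it in the block. Origin at the centre of the underside, z up the coil
- valve2: solenoid valve, one of two to four alike (absent ones read None): brass block 50 x 50 mm, 26 mm tall, with a 10 mm pipe stub on its +x side; on it an upright round black coil 36 mm in diameter from 26 to 82 mm above the underside, on top an 18 mm steel cap to 90 mm. About 0.35 kg, most of it in the block. Origin at the centre of the underside, z up the coil
- valve3: solenoid valve, one of two to four alike (absent ones read None): brass block 50 x 50 mm, 26 mm tall, with a 10 mm pipe stub on its +x side; on it an upright round black coil 36 mm in diameter from 26 to 82 mm above the underside, on top an 18 mm steel cap to 90 mm. About 0.35 kg, most of it in the block. Origin at the centre of the underside, z up the coil
- valve4: solenoid valve, one of two to four alike (absent ones read None): brass block 50 x 50 mm, 26 mm tall, with a 10 mm pipe stub on its +x side; on it an upright round black coil 36 mm in diameter from 26 to 82 mm above the underside, on top an 18 mm steel cap to 90 mm. About 0.35 kg, most of it in the block. Origin at the centre of the underside, z up the coil
- grate: fixed blow-off grate: slotted steel plate 160 (x) by 340 mm (y), upper face 20 mm above the bench, with a rim 5 mm wide rising 10 mm higher all round. Behind its far edge an 18 mm air pipe runs along y at x = +105 mm, top 104 mm above the bench; four nozzles reach in to x = +80 mm. Origin at the centre of the underside (bench level). Valves fit in a row along y, 80 mm apart
- tray: fixed grey sorting tray lined with rubber, 220 x 220 mm outside, walls 5 mm thick, 18 mm tall, inner floor 5 to 6 mm above the bench. Origin at the centre of the underside, z up. It stands on one side of the bench and the console on the other; which is which varies. Four valves fit two by two, 90 mm apart
- console: fixed control console, a steel plate 270 mm (x) by 130 mm (y): on its far (+x) half a grey box whose top, 55 mm above the bench, carries the selector (axis at x = +65 mm, y = 0); on its near (-x) half the treadle. Origin at the centre of the console, at bench level
- dial (a joint): angle of the selector in rad, growing clockwise from above: detented, seven positions 0.35 rad (20 degrees) apart, off = 0, 1 to 6 at 0.35 to 2.10; let go, it settles into the nearest. Found at 5 or 6. 0.06 N m over a click. The box bears a white dash at off and one, two .. six white dots at 1 to 6; the white line on the bar's top, along its -x, points to the setting (at 3: to the console's -x)
- dial_grip (a point): middle of the selector's grip bar, on its turning axis, about 84 mm above the bench: an upright black bar 56 mm long (its x axis), 16 mm thick (y) and 34 mm tall, its top 13 mm above this point and the 62 mm disc under it 20 mm below this point. Its axes turn with the bar, z up
- treadle (a joint): angle of the spring treadle in rad: 0 up at rest, 0.30 fully down at its stop. Spring return; about 4.5 N starts it and 10 N holds it down at the pad point
- treadle_pad (a point): top of the rubber pad (62 mm wide, 70 mm long) on the treadle, 85 mm from the hinge. The treadle is a plate hinged along y at its +x end, 22 mm above the bench, next to the box; at rest it slopes up towards -x by 0.36 rad. Pressing this point down about 26 mm brings it to the stop. z is the pad's normal
- tamper: bystander among the valves: steel coffee tamper standing upright, round base 58 mm, waist 22 mm, rounded handle 36 mm thick, 87 mm tall; origin at the centre of its base
- portafilter: bystander: filter holder, round head 68 mm across and 45 mm tall with a black handle, 190 mm long overall; origin under the head

How it is judged:
On the way, in this order (a step that is already met when the one before it is completed fails the run):
1. every valve present stands upright on the grate, let go (x of valve1 in the frame of grate between -0.062 and 0.062 m and y of valve1 in the frame of grate between -0.155 and 0.155 m and z of valve1 in the frame of grate between 0.014 and 0.026 m and angle between each of valve1, valve2, valve3, valve4's own z axis and vertical below 0.12 rad and contact force between the fingers and valve1 below 0.3 N and linear speed of each of valve1, valve2, valve3, valve4 below 0.03 m/s and x of valve2 in the frame of grate between -0.062 and 0.062 m and y of valve2 in the frame of grate between -0.155 and 0.155 m and z of valve2 in the frame of grate between 0.014 and 0.026 m and contact force between the fingers and valve2 below 0.3 N and x of valve3 in the frame of grate between -0.062 and 0.062 m and y of valve3 in the frame of grate between -0.155 and 0.155 m and z of valve3 in the frame of grate between 0.014 and 0.026 m and contact force between the fingers and valve3 below 0.3 N and x of valve4 in the frame of grate between -0.062 and 0.062 m and y of valve4 in the frame of grate between -0.155 and 0.155 m and z of valve4 in the frame of grate between 0.014 and 0.026 m and contact force between the fingers and valve4 below 0.3 N), for 0.2 s.
2. the selector is at the number of valves present (within 0.12 rad), the valves on the grate (value of joint dial between 0.58 and 1.52 rad and ((height (world z) of each of valve1, valve2 below -0.5 m and value of joint dial below 100 rad) or (height (world z) of each of valve1, valve3 below -0.5 m and value of joint dial below 100 rad) or (height (world z) of each of valve1, valve4 below -0.5 m and value of joint dial below 100 rad) or (height (world z) of each of valve2, valve3 below -0.5 m and value of joint dial below 100 rad) or (height (world z) of each of valve2, valve4 below -0.5 m and value of joint dial below 100 rad) or (height (world z) of each of valve3, valve4 below -0.5 m and value of joint dial below 100 rad) or value of joint dial above 0.93 rad) and ((height (world z) of valve1 below -0.5 m and value of joint dial below 100 rad) or (height (world z) of valve2 below -0.5 m and value of joint dial below 100 rad) or (height (world z) of valve3 below -0.5 m and value of joint dial below 100 rad) or (height (world z) of valve4 below -0.5 m and value of joint dial below 100 rad) or value of joint dial above 1.28 rad) and (((height (world z) of any of valve1, valve2 above -0.5 m or value of joint dial above 100 rad) and (height (world z) of any of valve1, valve3 above -0.5 m or value of joint dial above 100 rad) and (height (world z) of any of valve1, valve4 above -0.5 m or value of joint dial above 100 rad) and (height (world z) of any of valve2, valve3 above -0.5 m or value of joint dial above 100 rad) and (height (world z) of any of valve2, valve4 above -0.5 m or value of joint dial above 100 rad) and (height (world z) of any of valve3, valve4 above -0.5 m or value of joint dial above 100 rad)) or value of joint dial below 0.82 rad) and (((height (world z) of valve1 above -0.5 m or value of joint dial above 100 rad) and (height (world z) of valve2 above -0.5 m or value of joint dial above 100 rad) and (height (world z) of valve3 above -0.5 m or value of joint dial above 100 rad) and (height (world z) of valve4 above -0.5 m or value of joint dial above 100 rad)) or value of joint dial below 1.17 rad) and x of valve1 in the frame of grate between -0.062 and 0.062 m and y of valve1 in the frame of grate between -0.155 and 0.155 m and z of valve1 in the frame of grate between 0.014 and 0.026 m and angle between each of valve1, valve2, valve3, valve4's own z axis and vertical below 0.12 rad and x of valve2 in the frame of grate between -0.062 and 0.062 m and y of valve2 in the frame of grate between -0.155 and 0.155 m and z of valve2 in the frame of grate between 0.014 and 0.026 m and x of valve3 in the frame of grate between -0.062 and 0.062 m and y of valve3 in the frame of grate between -0.155 and 0.155 m and z of valve3 in the frame of grate between 0.014 and 0.026 m and x of valve4 in the frame of grate between -0.062 and 0.062 m and y of valve4 in the frame of grate between -0.155 and 0.155 m and z of valve4 in the frame of grate between 0.014 and 0.026 m), for 0.3 s.
3. the treadle is at its stop (over 0.27 rad) for 1.7 s with the selector at that number and the valves on the grate (all of step 2 and value of joint treadle above 0.27 rad), for 1.7 s.
4. the treadle is up and the selector is back at off (within 0.12 rad), the valves still on the grate (value of joint treadle below 0.05 rad and value of joint dial below 0.12 rad and x of valve1 in the frame of grate between -0.062 and 0.062 m and y of valve1 in the frame of grate between -0.155 and 0.155 m and z of valve1 in the frame of grate between 0.014 and 0.026 m and angle between each of valve1, valve2, valve3, valve4's own z axis and vertical below 0.12 rad and x of valve2 in the frame of grate between -0.062 and 0.062 m and y of valve2 in the frame of grate between -0.155 and 0.155 m and z of valve2 in the frame of grate between 0.014 and 0.026 m and x of valve3 in the frame of grate between -0.062 and 0.062 m and y of valve3 in the frame of grate between -0.155 and 0.155 m and z of valve3 in the frame of grate between 0.014 and 0.026 m and x of valve4 in the frame of grate between -0.062 and 0.062 m and y of valve4 in the frame of grate between -0.155 and 0.155 m and z of valve4 in the frame of grate between 0.014 and 0.026 m), for 0.2 s.
At the end, for the whole second after the job is handed in: Every valve present stands upright (within 0.12 rad) and at rest on the floor of the sorting tray, let go; the selector is at off (within 0.12 rad) and the treadle is up (under 0.05 rad) (x of valve1 in the frame of tray between -0.09 and 0.09 m and y of valve1 in the frame of tray between -0.09 and 0.09 m and z of valve1 in the frame of tray between -0.001 and 0.011 m and angle between each of valve1, valve2, valve3, valve4's own z axis and vertical below 0.12 rad and contact force between the fingers and valve1 below 0.3 N and linear speed of each of valve1, valve2, valve3, valve4 below 0.03 m/s and x of valve2 in the frame of tray between -0.09 and 0.09 m and y of valve2 in the frame of tray between -0.09 and 0.09 m and z of valve2 in the frame of tray between -0.001 and 0.011 m and contact force between the fingers and valve2 below 0.3 N and x of valve3 in the frame of tray between -0.09 and 0.09 m and y of valve3 in the frame of tray between -0.09 and 0.09 m and z of valve3 in the frame of tray between -0.001 and 0.011 m and contact force between the fingers and valve3 below 0.3 N and x of valve4 in the frame of tray between -0.09 and 0.09 m and y of valve4 in the frame of tray between -0.09 and 0.09 m and z of valve4 in the frame of tray between -0.001 and 0.011 m and contact force between the fingers and valve4 below 0.3 N and value of joint treadle below 0.05 rad and value of joint dial below 0.12 rad); the robot touches nothing.
It fails at once if the tamper or the portafilter is shoved more than 40 mm (distance of any of tamper, portafilter from where it was at the start of the episode above 0.04 m).
It fails at once if the tamper or the portafilter is knocked over (angle between any of tamper, portafilter's own z axis and vertical above 0.5 rad).
Of valve1, valve2, valve3, valve4 only 2 to 4 are there at a start; the rules pass over those that are not, and their reading is None.
At some moment in a run one of valve1, valve2, valve3, valve4 may be knocked a few centimetres aside while the robot is not near it.
It also fails if it takes over 210 s, if anything falls off the work surface, if the arm or the gripper's body presses on something with over 40 N, if the wrist force passes 120 N, or if a joint passes its speed limit or range.

### The arm

A 6-joint arm with a two-finger parallel gripper is mounted at the origin on the work surface. World frame = base frame: x ahead of the robot, y to its left, z up, the work surface at z = 0. Lengths are in m, angles in rad, forces in N, time in s.
With the tool pointing down it reaches from about 0.225 to 0.875 m from the base axis. Payload 3.4 kg.
Tool frame: the origin (TCP) lies at the very end of the fingers, on their centre line; the grasp point (between the pads) lies 19 mm behind it; z points along the fingers, y is the direction in which the jaws open and shut (so a half turn about z gives the same grasp; the last joint's range is limited). The gripper opens to 85 mm and grips with 20 to 120 N. Pads are 22 mm wide; open, the fingers measure 114 mm over their backs; the gripper's body (76 mm by 85 mm) begins 54 mm behind the grasp point. The pads swing forward as they close: fully open they stand 13 mm farther back than shut.
Start: joints at [-1.371, 0.276, 1.505, -0, 1.361, -0.121], TCP at [0.181, -0.546, 0.231] pointing down, gripper open.
Joint ranges: [-2.89, 2.89], [-0.75, 2.08], [0.22, 2.7], [-1.18, 4.32], [0.11, 2.71], [-2.7, 2.7]. Speed limits (rad/s): [2.57, 2.57, 3.14, 3.14, 3.14, 3.14].

### API

Orientations are given as a unit quaternion [w, x, y, z].
In Python, from rig import manip gives the robot as it stands. The module is installed in compiled form; this text tells all that it offers.
- The arm moves only by the tool carry_out, never from a script. Its argument "moves" is one flat list of numbers, 5 for each row, row after row: the opening in per cent of the stroke, from 0 (shut) to 100 (fully open), then the shift along the world's x, y, z in cm, then the turn about the world's z in rad. A call has exactly 10 rows; each row shifts and turns the commanded pose from where the row before left it; what a row does not reach is not made up. A row lasts 1/10 s, in which the tool goes at most 50 mm and 8.59 degrees, less where a joint would pass 70% of its speed; a pose out of reach is approached as far as the arm can. A call is refused whole if a number of a shift passes 5 or a number of a turn 0.15, either way. A call with a gripper value outside its range is refused whole. The fingers move at their own pace and stop on an object; "squeeze" is the grip in N (left out, the last holds). Time passes only in rows, so rows that do not move let the fingers close, or fill a call up. It gives the time, the measured TCP pose, the force and the opening at its end, in the units of the state.
- manip.get_state(): the state, without advancing time (a new reading comes with each control period).
- manip.get_image(name): name is "side" or "top" or "wrist"; returns the picture (400x640x3 uint8, red, green, blue); there is no depth.
- manip.camera_info(name): a dict with "fov_y" (degrees; the focal length in pixels is half the picture's height over the tangent of half this angle, whatever the lens; pixels are square), "cx", "cy" (the principal point, pixels), "rvec" (rotation vector, rad) and "tvec" (3), from world to camera coordinates, as OpenCV has them; the wrist camera has in their place "hand_eye" (4x4, takes a point from camera to tool coordinates, whose origin is the TCP and whose axes are the flange's). Camera axes: x right, y down, z forward; pixel columns grow to the right and rows downward; lengths in m; the calibration is good to about 2 mm. A picture is of the moment at which its call begins: read the wrist's pose just before it. camera_info takes no time and is no camera call.
- manip.sign_off(): hands the job in, once; it reports no verdict.
The state is a dict: "clock": time; "qpos": joint angles; "qd": joint speeds; "effort": joint torques, N m; "position": TCP position; "ee_rot": TCP orientation; "contact_force": force on the tool from outside, world axes, zero at the start; "moment": the same for the moment, N m; "width": finger opening in m.
Only numpy, scipy, OpenCV 4.12 (cv2) and the standard library are available. Lean on these libraries where they do the work, as an engineer would, in place of code of your own. Each camera call takes 0.05 s, during which the arm holds its last target. There are 200 camera calls.

## Working session

There is one attempt and no reset: what is moved stays moved. The work goes in short steps, Python scripts to look and compute and a tool call to move; the robot and the scene stay as the last step left them, time stands still between calls to the robot, and variables do not carry over. Pictures are saved under pics/ and viewed, about 12 in all and at most 16, crops included, and the job is handed in when it is done.

Besides the shell and the picture viewer there is one more tool, called after "Request:" in YAML: its name, and indented under it one key for each argument. carry_out: Moves the arm, as the interface text tells. Its arguments: {"type":"object","properties":{"moves":{"type":"array","items":{"type":"number"}},"squeeze":{"type":"number"}},"required":["moves"]}

```bash
mkdir -p pics
cat > h.py <<'E'
import numpy as np, cv2
from rig import manip
def cam(n):
    c=manip.camera_info(n); f=200/np.tan(np.radians(c['fov_y'])/2)
    K=np.array([[f,0,c['cx']],[0,f,c['cy']],[0,0,1.]])
    return c,K
def pose(n):
    c,K=cam(n)
    if n=='wrist':
        s=manip.get_state(); w,x,y,z=s['ee_rot']
        from scipy.spatial.transform import Rotation as R
        T=np.eye(4);T[:3,:3]=R.from_quat([x,y,z,w]).as_matrix();T[:3,3]=s['position']
        T=T@np.array(c['hand_eye']); return K,T[:3,:3],T[:3,3]
    R_,_=cv2.Rodrigues(np.array(c['rvec'],float)); t=np.array(c['tvec'],float).ravel()
    return K,R_.T,-R_.T@t
def ray(P,u,v,z):
    K,R,o=P; d=R@np.linalg.inv(K)@np.array([u,v,1.]); return o+d*(z-o[2])/d[2]
def proj(P,p):
    K,R,o=P; q=K@(R.T@(np.array(p)-o)); return q[:2]/q[2]
def grab(n,name):
    P=pose(n); im=manip.get_image(n)[:,:,::-1].copy(); cv2.imwrite('pics/%s.png'%name,im); return P,im
E
python3 - <<'E'
from h import *
for n in('top','side','wrist'):
    P,im=grab(n,n+'0'); print(n,manip.camera_info(n)['fov_y'],P[2].round(3),P[1].round(2).tolist())
print(manip.get_state())
E
```

```text
top 57.75094150255361 [ 0.338 -0.02   1.162] [[0.0, -0.99, 0.14], [-1.0, -0.0, 0.02], [-0.02, -0.14, -0.99]]
side 52.71693095478519 [0.221 0.716 0.867] [[-0.93, -0.26, 0.25], [-0.36, 0.66, -0.66], [0.01, -0.7, -0.71]]
wrist 65.14183209874216 [ 0.253 -0.521  0.373] [[0.31, -0.91, -0.28], [-0.95, -0.3, -0.09], [-0.0, 0.29, -0.96]]
{'clock': 0.15, 'qpos': array([-1.37100457e+00,  2.76453119e-01,  1.50584826e+00, -4.20692117e-07,
        1.36070743e+00, -1.20976944e-01]), 'qd': array([ 0.00143799, -0.00037092, -0.00417877,  0.0015814 , -0.0005289 ,
       -0.00076308]), 'effort': array([ 1.68649316e-03, -4.17142045e+01, -2.46033382e+01, -2.64943828e-04,
        7.60027411e-03, -2.34100611e-06]), 'position': array([ 0.18122267, -0.54527397,  0.23063413]), 'ee_rot': array([-7.07521387e-04,  9.87165722e-01,  1.59697640e-01, -2.81018752e-05]), 'contact_force': array([-0.23940488, -0.49302261, -0.22265479]), 'moment': array([-0.04763802, -0.06917664,  0.00200095]), 'width': 0.08542641380858333}
```

View pics/top0.png

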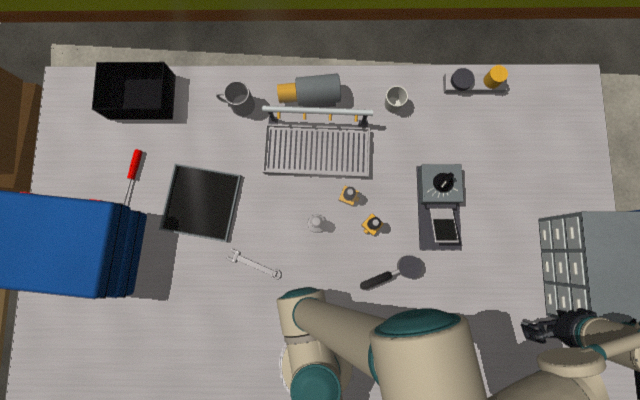

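View pics/side0.png

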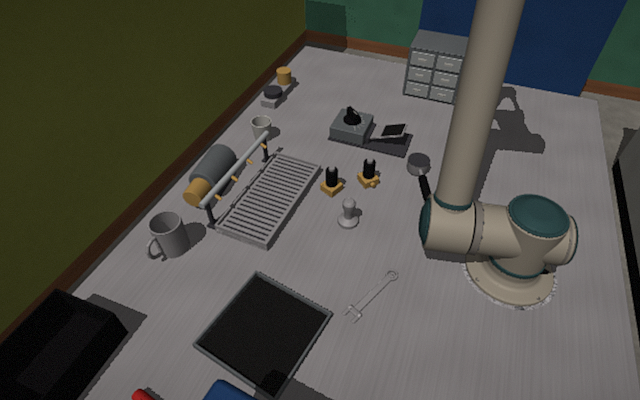

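The top view shows two valves at about (348,196) and (371,225), the tamper at (317,222) and the portafilter at (410,266). The grate is centred near (318,150), the tray near (202,203) and the console near (441,206). There is also a dark spot in the tray's corner at (172,222), so I'll zoom in on that.

Run:
```python
import cv2,numpy as np
t=cv2.imread('pics/top0.png');s=cv2.imread('pics/side0.png')
a=cv2.resize(t[150:250,120:250],(400,308),interpolation=cv2.INTER_CUBIC)
b=cv2.resize(s[300:400,180:310],(400,308),interpolation=cv2.INTER_CUBIC)
c=cv2.resize(t[155:255,405:475],(400*70//130*1,308),interpolation=cv2.INTER_CUBIC)
d=cv2.resize(t[170:250,300:400],(385,308)) 
r=lambda x:cv2.resize(x,(400,290))
o=np.vstack([np.hstack([r(a),r(b)]),np.hstack([r(t[158:218,405:488]),r(t[170:250,290:400])])])
cv2.imwrite('pics/z1.png',np.clip(o*1.5,0,255).astype('uint8'))
```

```text
(no output)
```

View pics/z1.png

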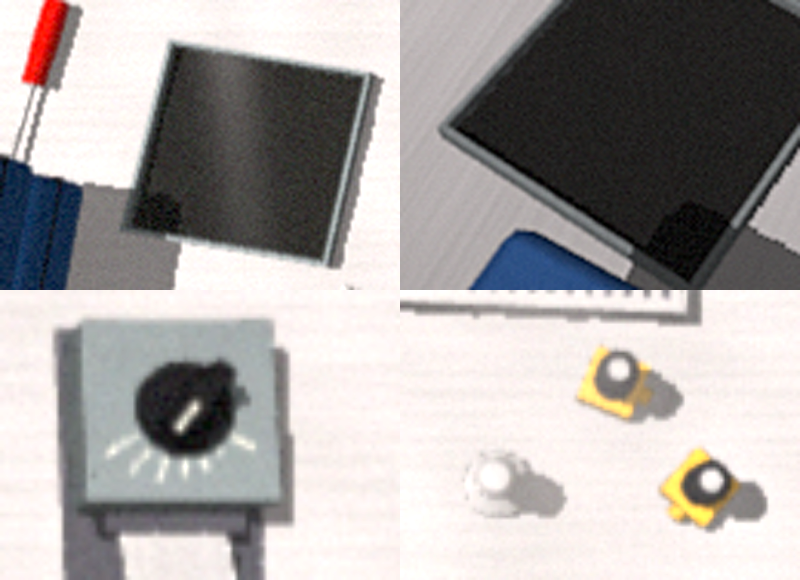

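View pics/wrist0.png

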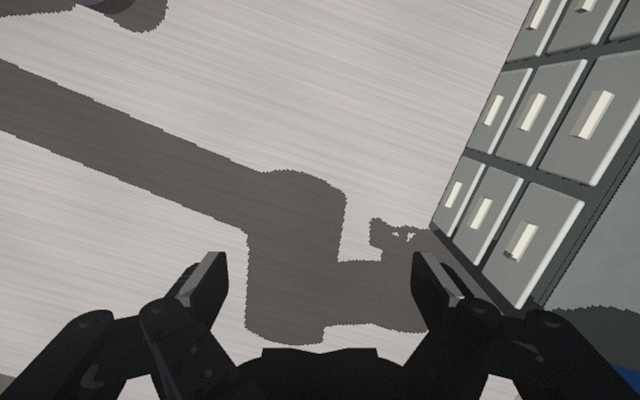

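The tray's dark corner is only the blue box's shadow, so two valves are visible: zoom (618,372) and (708,483). The dial line points down-left, about 40° past -x, which is likely setting 5. Next I'll measure everything.

Run:
```python
from h import *
t=cv2.imread('pics/top0.png');s=cv2.imread('pics/side0.png');P=pose('top');S=pose('side')
def quad(pts,z): 
    q=[ray(P,u,v,z)[:2] for u,v in pts]; return np.mean(q,0).round(3),[x.round(3).tolist() for x in q]
hsv=cv2.cvtColor(t,cv2.COLOR_BGR2HSV)
m=cv2.inRange(hsv,(12,110,90),(30,255,255))
for c in cv2.findContours(m,cv2.RETR_EXTERNAL,cv2.CHAIN_APPROX_SIMPLE)[0]:
    if cv2.contourArea(c)>60:
        r=cv2.minAreaRect(c);print('brass',r,ray(P,*r[0],.026).round(3))
# steel caps, by eye
print('cap',ray(P,349,193,.09).round(3),ray(P,373.5,222.5,.09).round(3))
print('tamper',ray(P,317,222,.05).round(3))
print('tray',quad([(176,165),(242,177),(227,241),(161,228)],.018))
print('grate',quad([(267,126),(370,127),(369,178),(264,175)],.03))
print('box',quad([(421,164),(463,164),(464,202),(420,202)],.055))
print('disc',ray(P,444,182,.084).round(3),'pad',ray(P,444,227,.04).round(3), 'plate front',ray(P,419,249,0),ray(P,460,249,0))
print('pf',ray(P,411,266,.045).round(3),ray(P,363,285,.03).round(3))
print('side caps',ray(S,332,169,.09).round(3),ray(S,369,160,.09).round(3))
```

```text
brass ((2.499999523162842, 309.4999694824219), (4.999999046325684, 40.99999237060547), 0.0) [0.163 0.965 0.026]
brass ((371.2500305175781, 225.2500457763672), (16.26345443725586, 18.384775161743164), 45.0) [ 0.426 -0.17   0.026]
brass ((286.3379211425781, 92.05518341064453), (17.771732330322266, 18.43609619140625), 85.2363510131836) [0.866 0.103 0.026]
brass ((495.5, 76.49999237060547), (16.970561981201172, 25.45584487915039), 45.0) [ 0.919 -0.588  0.026]
cap [ 0.517 -0.097  0.09 ] [ 0.429 -0.168  0.09 ]
tamper [ 0.433 -0.001  0.05 ]
tray (array([0.498, 0.37 ]), [[0.62, 0.46], [0.581, 0.243], [0.375, 0.283], [0.415, 0.495]])
grate (array([ 0.663, -0.   ]), [[0.748, 0.164], [0.744, -0.171], [0.576, -0.165], [0.585, 0.17]])
box (array([ 0.555, -0.386]), [[0.615, -0.324], [0.615, -0.454], [0.496, -0.451], [0.495, -0.317]])
disc [ 0.552 -0.383  0.084] pad [ 0.42  -0.391  0.04 ] plate front [ 0.3531374  -0.32285841  0.        ] [ 0.35372223 -0.4517167   0.        ]
pf [ 0.302 -0.285  0.045] [ 0.243 -0.141  0.03 ]
side caps [ 0.515 -0.091  0.09 ] [ 0.428 -0.168  0.09 ]
```

Request:
carry_out:
  moves: [100,2.5,3.8,0,-0.03,100,2.5,3.8,0,-0.03,100,2.5,3.8,0,-0.03,100,2.5,3.8,0,-0.03,100,2.5,3.8,0,-0.03,100,2.5,3.8,0,-0.03,100,2.5,3.8,0,-0.03,100,2.5,3.8,0,-0.03,100,2.4,3.7,0,-0.03,100,2.4,3.7,0,-0.05]
  squeeze: 40

```text
clock: 1.15
position: [0.4299, -0.1659, 0.2313]
ee_rot: [0.0, 1.0, -0.0, 0.0]
contact_force: [0.1, -0.9, -0.1]
width: 0.0852
```

Run:
```python
from h import *
P,im=grab('wrist','w1'); hsv=cv2.cvtColor(im,cv2.COLOR_BGR2HSV)
m=cv2.inRange(hsv,(12,110,60),(30,255,255))
for c in cv2.findContours(m,cv2.RETR_EXTERNAL,cv2.CHAIN_APPROX_SIMPLE)[0]:
    if cv2.contourArea(c)>150:
        r=cv2.boundingRect(c);print(r,cv2.contourArea(c),ray(P,r[0]+r[2]/2,r[1]+r[3]/2,.02).round(3))
```

```text
(296, 140, 59, 55) 837.5 [ 0.432 -0.173  0.02 ]
(226, 54, 63, 64) 1036.0 [ 0.521 -0.1    0.02 ]
```

View pics/w1.png

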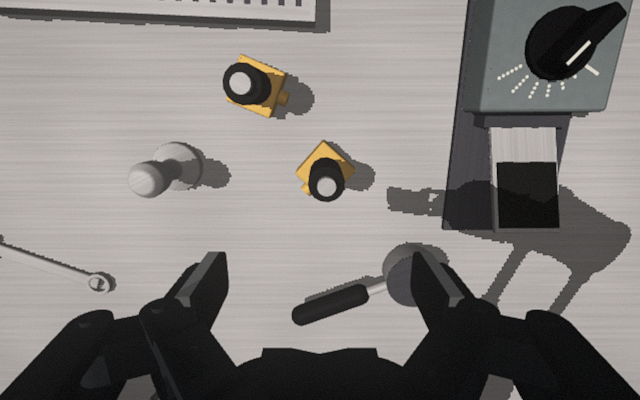

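The wrist view shows valves at (326,170) and (257,87), the tamper at (165,165) and the dial bar pointing down-left at (578,53). All of it agrees with the top view. I'll descend and grasp the first valve.

Request:
carry_out:
  moves: [100,0,-0.2,-4.5,0,100,0,-0.2,-4.5,0,100,0,0,-4.5,0,100,0,0,-4,0,100,0,0,-1.8,0,30,0,0,0,0,30,0,0,0,0,30,0,0,0,0,30,0,0,0,0,30,0,0,0,0]
  squeeze: 40

```text
clock: 2.2
position: [0.4305, -0.1725, 0.0399]
ee_rot: [0.001, 1.0, 0.0, 0.002]
contact_force: [0.3, -0.9, 6.6]
width: 0.0354
```

Request:
carry_out:
  moves: [30,0,0,4.5,0,30,0,0,4.5,0,30,0,0,4,0,30,4.5,1.0,0,0,30,4.5,1.0,0,0,30,4.5,1.0,0,0,30,4.5,1.0,0,0,30,4.5,1.2,0,0,30,0,0,-4,0,30,0,0,-4,0]

```text
clock: 3.2
position: [0.6566, -0.1191, 0.0881]
ee_rot: [0.001, 1.0, 0.001, 0.002]
contact_force: [-0.7, -0.1, -3.3]
width: 0.0354
```

Request:
carry_out:
  moves: [30,0,0,-1.5,0,30,0,0,-1.2,0,30,0,0,-0.2,0,60,0,0,0,0,100,0,0,0,0,100,0,0,0,0,100,0,0,4.5,0,100,0,0,4.5,0,100,0,0,4,0,100,0,0,0,0]

```text
clock: 4.2
position: [0.6584, -0.1209, 0.1974]
ee_rot: [0.002, 1.0, 0.0, 0.007]
contact_force: [-0.7, -0.4, 0.6]
width: 0.0858
```

Request:
carry_out:
  moves: [100,-4.7,0.8,0,0,100,-4.7,0.8,0,0,100,-4.6,0.8,0,0,100,0,0,-4.2,0,100,0,0,-4.2,0,100,0,0,-4.2,0,100,0,0,-3.2,0,100,0,0,0,0,30,0,0,0,0,30,0,0,0,0]

```text
clock: 5.2
position: [0.516, -0.0963, 0.0331]
ee_rot: [0.001, 1.0, 0.0, 0.002]
contact_force: [0.5, -0.5, 0.1]
width: 0.0592
```

Run:
```python
from h import *
P,im=grab('side','s2'); P2,im2=grab('wrist','w2')
cv2.imwrite('pics/sw2.png',np.hstack([cv2.resize(im[80:280,150:450],(400,267)),cv2.resize(im2,(400,267))]))
```

```text
(no output)
```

View pics/sw2.png

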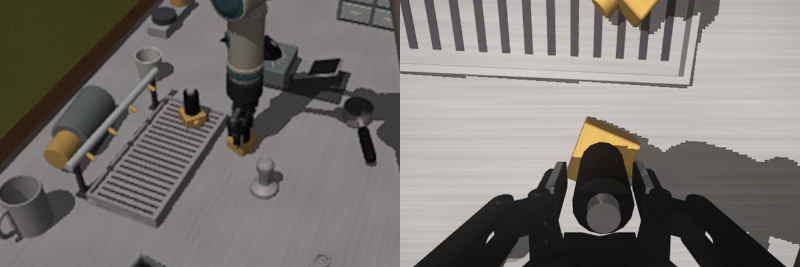

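The first valve stands upright on the grate in the side view at about (192,115), and the second is between the jaws. I'll continue.

Request:
carry_out:
  moves: [30,0,0,0,0,30,0,0,0,0,30,0,0,4.5,0,30,0,0,4.5,0,30,0,0,4,0,30,3.5,3.4,0,0,30,3.5,3.4,0,0,30,3.5,3.4,0,0,30,3.4,3.4,0,0,30,0,0,-4,0]

```text
clock: 6.3
position: [0.6634, 0.0452, 0.127]
ee_rot: [-0.001, 1.0, 0.002, 0.01]
contact_force: [1.8, -0.7, -4.4]
width: 0.0353
```

Request:
carry_out:
  moves: [30,0,0,-4,0,30,0,0,-1.5,0,30,0,0,-1.2,0,30,0,0,-0.3,0,60,0,0,0,0,100,0,0,0,0,100,0,0,0,0,100,0,0,4.5,0,100,0,0,4.5,0,100,0,0,4,0]

```text
clock: 7.3
position: [0.6539, 0.0402, 0.1837]
ee_rot: [0.0, 1.0, 0.0, 0.001]
contact_force: [1.3, 0.2, -0.4]
width: 0.0854
```

Request:
carry_out:
  moves: [100,0,0,4,0,100,0,0,4,0,100,-3,3.6,1,0,100,-3,3.6,1,0,100,-3,3.6,1,0,100,-3,3.6,1,0,100,-3,3.6,1,0,100,-3,3.6,1,0,100,-3,3.6,1,0,100,-3,3.6,1,0]

```text
clock: 8.3
position: [0.4121, 0.3295, 0.3424]
ee_rot: [-0.0, 1.0, 0.0, 0.001]
contact_force: [0.7, 0.5, -0.6]
width: 0.0855
```

Run:
```python
from h import *
P,im=grab('wrist','w3'); P2,im2=grab('top','t3')
cv2.imwrite('pics/wt3.png',np.hstack([cv2.resize(im,(400,250)),cv2.resize(im2,(400,250))]))
hsv=cv2.cvtColor(im2,cv2.COLOR_BGR2HSV)
m=cv2.inRange(hsv,(12,110,60),(30,255,255))
for c in cv2.findContours(m,cv2.RETR_EXTERNAL,cv2.CHAIN_APPROX_SIMPLE)[0]:
    if cv2.contourArea(c)>50:
        r=cv2.boundingRect(c);print(r,ray(P2,r[0]+r[2]/2,r[1]+r[3]/2,.045).round(3))
```

```text
(0, 289, 9, 54) [0.147 0.94  0.045]
(295, 149, 15, 13) [0.645 0.046 0.045]
(345, 148, 21, 16) [ 0.643 -0.121  0.045]
(277, 83, 20, 19) [0.856 0.099 0.045]
(0, 67, 41, 117) [0.745 0.965 0.045]
(484, 64, 24, 25) [ 0.909 -0.58   0.045]
(336, 14, 37, 6) [ 1.123 -0.123  0.045]
(0, 6, 58, 12) [1.149 0.986 0.045]
(594, 4, 46, 14) [ 1.139 -0.994  0.045]
(466, 3, 121, 16) [ 1.141 -0.696  0.045]
(61, 2, 405, 20) [1.143 0.183 0.045]
```

View pics/wt3.png

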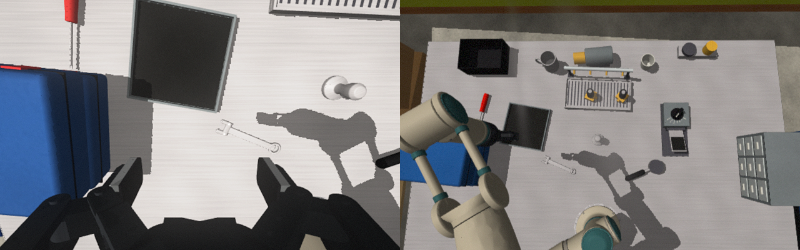

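No other valves are near the blue box or the cabinet, so there are two. Both stand on the grate at about (0.645, 0.046) and (0.643, -0.121). Now I'll move to the dial.

Request:
carry_out:
  moves: [100,0.7,-4.7,0,-0.04,100,0.7,-4.7,0,-0.04,100,0.7,-4.7,0,-0.04,100,0.7,-4.7,0,-0.04,100,0.7,-4.7,0,-0.04,100,0.7,-4.7,0,-0.04,100,0.7,-4.7,0,-0.04,100,0.7,-4.7,0,-0.04,100,0.7,-4.7,0,-0.04,100,0.7,-4.7,0,-0.04]

```text
clock: 9.4
position: [0.4831, -0.1447, 0.3417]
ee_rot: [0.0, 0.98, -0.2, 0.001]
contact_force: [0.8, 0.8, -0.3]
width: 0.0852
```

Request:
carry_out:
  moves: [100,0.6,-4.8,-1,-0.06,100,0.6,-4.8,-1,-0.06,100,0.6,-4.7,-1,-0.06,100,0.6,-4.7,-1,-0.06,100,0.6,-4.5,-1,-0.06,100,0,0,-1,0,100,0,0,-1,0,100,0,0,0,0,100,0,0,0,0,100,0,0,0,0]

```text
clock: 10.4
position: [0.5136, -0.3758, 0.2726]
ee_rot: [0.0, 0.94, -0.342, 0.001]
contact_force: [-0.1, -0.6, -0.4]
width: 0.0855
```

Run:
```python
from h import *
P,im=grab('wrist','w4'); print(manip.get_state()['position'])
cv2.imwrite('pics/w4.png',im)
```

```text
[ 0.51371877 -0.37591366  0.27267371]
```

View pics/w4.png

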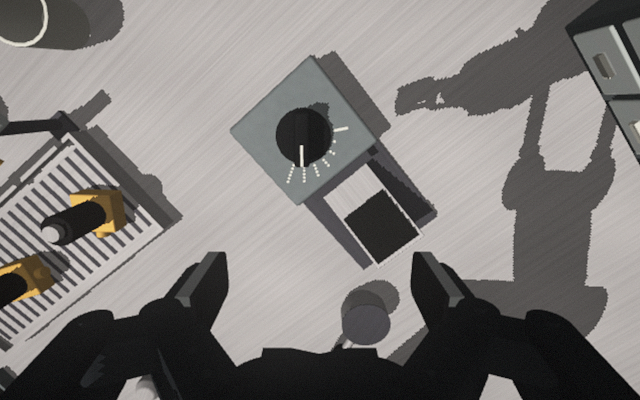

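The dial line at (303,145)-(303,165) runs along the image vertical, so the bar lies at yaw -0.70, which is setting 5.

Run:
```python
from h import *
P=pose('wrist'); q=np.array([ray(P,u,v,.055)[:2] for u,v in [(311,55),(383,137),(300,203),(230,130)]])
print(q.round(3),q.mean(0)); d=q[0]-q[3]; print('box sides',np.linalg.norm(d),np.linalg.norm(q[1]-q[0]))
print('yaw',[np.arctan2(*(a)[::-1]) for a in (q[0]-q[1],q[3]-q[2],q[0]-q[3],q[1]-q[2])])
print('disc',ray(P,302.5,136,.064), 'line', [ray(P,303,v,.097).round(4) for v in (145,166)])
p=np.array([ray(P,u,v,z)[:2] for u,v,z in [(345,212,.05),(387,190,.03),(424,235,.04),(379,263,.05)]]);print('pad',p.round(3),p.mean(0))
im=cv2.imread('pics/w4.png');g=cv2.cvtColor(im,cv2.COLOR_BGR2GRAY)
m=(g>180).astype('uint8');m[:140]=0;m[170:]=0;m[:,:290]=0;m[:,315:]=0
ys,xs=np.nonzero(m);print(xs.min(),xs.max(),ys.min(),ys.max(),np.polyfit(ys,xs,1))
```

```text
[[ 0.613 -0.447]
 [ 0.495 -0.454]
 [ 0.497 -0.33 ]
 [ 0.613 -0.327]] [ 0.55460511 -0.38958728]
box sides 0.12057105941851845 0.11804216609445331
yaw [np.float64(0.059612529967367586), np.float64(0.030622135712239987), np.float64(-1.5682569750070208), np.float64(-1.5811823420735318)]
disc [ 0.55560587 -0.38589298  0.064     ] line [array([ 0.55  , -0.3839,  0.097 ]), array([ 0.5337, -0.3697,  0.097 ])]
pad [[ 0.451 -0.364]
 [ 0.433 -0.42 ]
 [ 0.357 -0.421]
 [ 0.368 -0.354]] [ 0.40212812 -0.38973179]
291 314 145 169 [-6.64024341e-02  3.11330594e+02]
```

Request:
carry_out:
  moves: [60,2,-0.5,-3,0,60,2,-0.5,-3,0,60,0,0,-4,0,60,0,0,-4,0,60,0,0,-4,0,60,0,0,-1.9,0,60,0,0,0,0,10,0,0,0,0,10,0,0,0,0,10,0,0,0,0]
  squeeze: 25

```text
clock: 11.45
position: [0.5551, -0.3871, 0.075]
ee_rot: [0.0, 0.939, -0.343, 0.002]
contact_force: [2.2, 2.3, 4.3]
width: 0.0156
```

Request:
carry_out:
  moves: [10,0,0,0,0,10,0,0,0,0,10,0,0,0,0,10,0,0,0,0.15,10,0,0,0,0.15,10,0,0,0,0.15,10,0,0,0,0.15,10,0,0,0,0.15,10,0,0,0,0.15,10,0,0,0,0.14]

```text
clock: 12.45
position: [0.5554, -0.3858, 0.0749]
ee_rot: [0.0, 0.985, 0.172, 0.002]
contact_force: [3.0, 4.7, 7.3]
width: 0.0157
```

Request:
carry_out:
  moves: [10,0,0,0,0,60,0,0,0,0,60,0,0,0,0,60,0,0,0,0,60,0,0,4.5,0,60,0,0,4.5,0,0,-3.8,-0.1,0,-0.09,0,-3.8,-0.1,0,-0.09,0,-3.8,0,0,-0.09,0,-3.8,0,0,-0.07]

```text
clock: 13.45
position: [0.3995, -0.3887, 0.1621]
ee_rot: [0.0, 1.0, -0.001, -0.0]
contact_force: [0.3, -1.0, -0.4]
width: 0.0003
```

Run:
```python
from h import *
P,im=grab('wrist','w5');Q,a=grab('top','t5')
print(manip.get_state()['position'])
cv2.imwrite('pics/wt5.png',np.hstack([cv2.resize(im,(480,300)),cv2.resize(a[150:230,400:485],(319,300))]))
```

```text
[ 0.39642057 -0.38783279  0.16208063]
```

View pics/wt5.png

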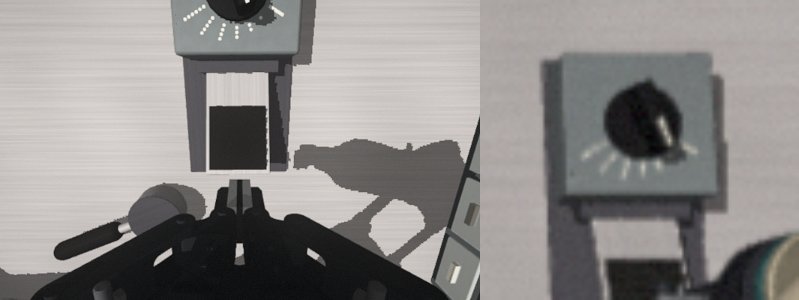

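The line now points about 21° to the right of -x, so the dial is at setting 2. I'll pin down the pad.

Run:
```python
from h import *
P=pose('wrist')
for u,v,z in [(316,143,.038),(316,227,.063),(277,185,.05),(356,185,.05)]: print(ray(P,u,v,z).round(3))
```

```text
[ 0.437 -0.385  0.038]
[ 0.371 -0.384  0.063]
[ 0.404 -0.352  0.05 ]
[ 0.404 -0.418  0.05 ]
```

Request:
carry_out:
  moves: [0,0.7,0.2,-4,0,0,0,0,-4,0,0,0,0,-2,0,0,0,0,-1,0,0,0,0,-1,0,0,0,0,-1,0,0,0,0,-0.5,0,0,0,0,0,0,0,0,0,0,0,0,0,0,0,0]

```text
clock: 14.55
position: [0.4074, -0.387, 0.0349]
ee_rot: [0.001, 1.0, 0.001, -0.001]
contact_force: [-12.6, 9.6, 49.4]
width: 0.0004
```

Request:
carry_out:
  moves: [0,0,0,0.3,0,0,0,0,0,0,0,0,0,0,0,0,0,0,0,0,0,0,0,0,0,0,0,0,0,0,0,0,0,0,0,0,0,0,0,0,0,0,0,0,0,0,0,0,0,0]

```text
clock: 15.55
position: [0.4074, -0.387, 0.0351]
ee_rot: [0.001, 1.0, 0.001, -0.001]
contact_force: [-9.7, 5.4, 31.1]
width: -0.0002
```

Run:
```python
from h import *
P,im=grab('wrist','w6');Q,a=grab('side','s6')
s=manip.get_state();print(s['position'],s['contact_force'])
b=cv2.imread('pics/side0.png')
f=lambda x:cv2.resize(x[90:180,310:430],(400,300),interpolation=cv2.INTER_CUBIC)
cv2.imwrite('pics/s6c.png',np.vstack([np.hstack([f(b),f(a)]),np.hstack([cv2.resize(im,(400,250)),cv2.resize(a[60:310,170:470],(400,250))])]))
```

```text
[ 0.40737431 -0.38696432  0.03510631] [-9.59268563  5.86634624 30.65676491]
```

View pics/s6c.png

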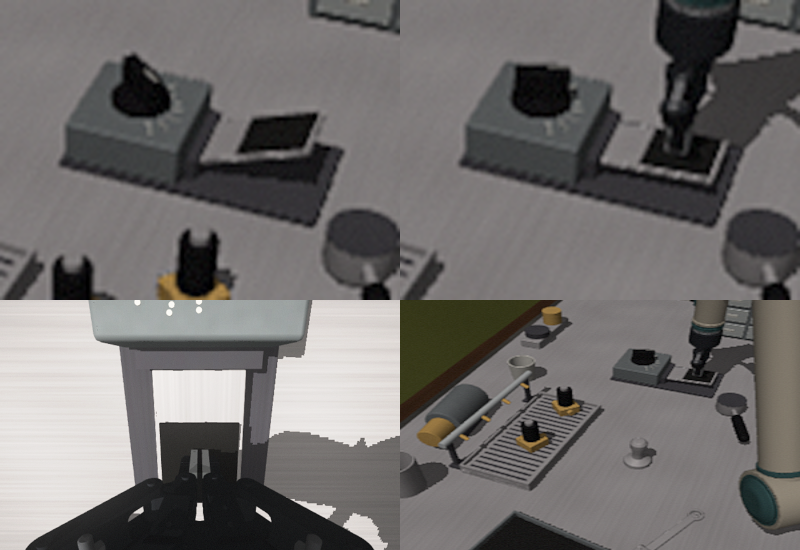

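The treadle is hard on its stop: z stayed put while the force fell from 49 to 31 N. Both valves are on the grate. I'll hold two seconds more, then lift off.

Request:
carry_out:
  moves: [0,0,0,0,0,0,0,0,0,0,0,0,0,0,0,0,0,0,0,0,0,0,0,0,0,0,0,0,0,0,0,0,0,0,0,0,0,0,0,0,0,0,0,0,0,0,0,0,0,0]

```text
clock: 16.65
position: [0.4074, -0.387, 0.0351]
ee_rot: [0.001, 1.0, 0.001, -0.001]
contact_force: [-9.7, 6.3, 31.2]
width: 0.0001
```

Request:
carry_out:
  moves: [0,0,0,0,0,0,0,0,0,0,0,0,0,0,0,0,0,0,1.5,0,0,0,0,1.5,0,0,0,0,3,0,0,0,0,4,0,60,0,0,3,0.1,60,3.5,0,0,0.1,60,3.5,0,0,0.1]

```text
clock: 17.65
position: [0.4801, -0.388, 0.1632]
ee_rot: [0.002, 0.988, 0.151, 0.002]
contact_force: [1.1, -0.5, 0.3]
width: 0.0431
```

Request:
carry_out:
  moves: [60,3.7,0.1,0,0.05,60,3.7,0.1,0,0,60,0,0,-3.8,0,60,0,0,-3.5,0,60,0,0,-1.3,0,10,0,0,0,0,10,0,0,0,0,10,0,0,0,0,10,0,0,0,0,10,0,0,0,0]

```text
clock: 18.65
position: [0.5535, -0.3862, 0.0765]
ee_rot: [0.002, 0.985, 0.174, 0.002]
contact_force: [0.6, -2.0, 3.6]
width: 0.0159
```

Request:
carry_out:
  moves: [10,0,0,0,0.14,10,0,0,0,0.14,10,0,0,0,0.14,10,0,0,0,0.14,10,0,0,0,0.14,10,0,0,0,0,10,0,0,0,0,60,0,0,0,0,60,0,0,0,0,60,0,0,0,0]

```text
clock: 19.65
position: [0.5514, -0.3836, 0.0735]
ee_rot: [-0.001, 0.865, 0.501, -0.0]
contact_force: [0.2, -0.4, -0.7]
width: 0.0515
```

Request:
carry_out:
  moves: [60,0,0,4.5,0,60,0,0,4.5,0,100,0,0,4,-0.13,100,0,3,0,-0.13,100,0,4,0,-0.13,100,0,4,0,-0.13,100,0,4,0,-0.13,100,0,0,0,-0.13,100,0,0,0,-0.13,100,0,0,0,-0.14]

```text
clock: 20.65
position: [0.5517, -0.2335, 0.2039]
ee_rot: [-0.0, 1.0, -0.002, -0.001]
contact_force: [0.2, -0.1, -0.1]
width: 0.0853
```

Run:
```python
from h import *
P,im=grab('wrist','w7');Q,a=grab('top','t7')
s=manip.get_state();print(s['position'],s['ee_rot'])
for I,p,z in((im,P,.033),(a,Q,.045)):
    m=cv2.inRange(cv2.cvtColor(I,cv2.COLOR_BGR2HSV),(12,110,60),(30,255,255))
    for c in cv2.findContours(m,cv2.RETR_EXTERNAL,cv2.CHAIN_APPROX_SIMPLE)[0]:
        r=cv2.boundingRect(c);q=ray(p,r[0]+r[2]/2,r[1]+r[3]/2,z)
        if cv2.contourArea(c)>50 and q[0]<.8 and abs(q[1])<.6:print(q.round(3))
cv2.imwrite('pics/wt7.png',np.hstack([cv2.resize(im,(480,300)),cv2.resize(a[150:230,400:485],(319,300))]))
```

```text
[ 0.55175071 -0.23396242  0.20377104] [-4.93861041e-04  9.99999459e-01  4.73408359e-04 -7.83289289e-04]
[0.657 0.032 0.033]
[ 0.654 -0.125  0.033]
[0.645 0.045 0.045]
[ 0.642 -0.121  0.045]
```

View pics/wt7.png

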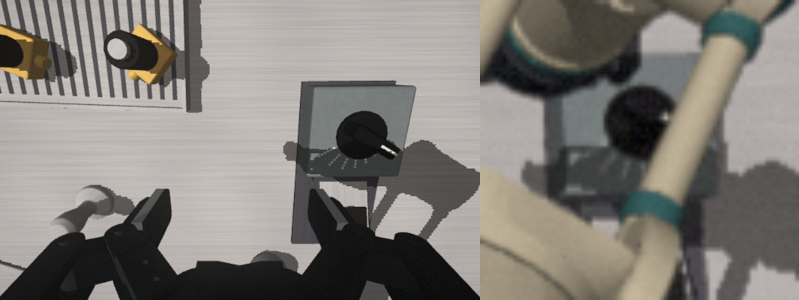

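The dial line covers the off dash at lower right (390,150), and both valves are unmoved. Now I'll carry them to the tray.

Request:
carry_out:
  moves: [100,2.7,2.8,0,0,100,2.7,2.8,0,0,100,2.6,2.8,0,0,100,2.6,2.9,0,0,100,0,0,-4,0,100,0,0,-4,0,100,0,0,-4,0,100,0,0,-2.6,0,30,0,0,0,0,30,0,0,0,0]
  squeeze: 40

```text
clock: 21.75
position: [0.6583, -0.1217, 0.0582]
ee_rot: [-0.0, 1.0, 0.001, -0.0]
contact_force: [0.3, -0.1, 0.4]
width: 0.0591
```

Request:
carry_out:
  moves: [30,0,0,0,0,30,0,0,0,0,30,0,0,4.5,0,30,0,0,4.5,0,30,0,0,4.5,0,30,-1.2,4.4,0,0,30,-1.2,4.4,0,0,30,-1.2,4.4,0,0,30,-1.2,4.4,0,0,30,-1.2,4.4,0,0]

```text
clock: 22.75
position: [0.5976, 0.0997, 0.1944]
ee_rot: [0.0, 1.0, 0.0, 0.001]
contact_force: [0.9, -0.1, -2.6]
width: 0.0354
```

Request:
carry_out:
  moves: [30,-1.3,4.5,0,0,30,-1.3,4.5,0,0,30,-1.3,4.5,0,0,30,-1.3,4.5,0,0,30,-1.3,4.5,0,0,30,-1.3,4.5,0,0,30,-1.2,4.4,0,0,30,0,0,-4,0,30,0,0,-4,0,30,0,0,-3,0]

```text
clock: 23.75
position: [0.5071, 0.4123, 0.082]
ee_rot: [0.001, 1.0, 0.001, -0.0]
contact_force: [0.3, -0.5, -3.0]
width: 0.0351
```

Request:
carry_out:
  moves: [30,0,0,-2,0,30,0,0,-1.5,0,30,0,0,-0.4,0,30,0,0,0,0,60,0,0,0,0,100,0,0,0,0,100,0,0,0,0,100,0,0,4.5,0,100,0,0,4.5,0,100,0,0,4.5,0]

```text
clock: 24.75
position: [0.5082, 0.4122, 0.1808]
ee_rot: [0.0, 1.0, 0.0, -0.0]
contact_force: [0.7, 0.7, -0.1]
width: 0.0853
```

Request:
carry_out:
  moves: [100,1.7,-4.2,1,0,100,1.7,-4.2,0,0,100,1.7,-4.2,0,0,100,1.7,-4.2,0,0,100,1.6,-4.1,0,0,100,1.6,-4.1,0,0,100,1.6,-4.1,0,0,100,1.6,-4.1,0,0,100,1.6,-4,0,0,100,0,0,-1,0]

```text
clock: 25.75
position: [0.6597, 0.0345, 0.1806]
ee_rot: [0.002, 1.0, -0.002, 0.003]
contact_force: [-0.3, 0.4, 0.0]
width: 0.0855
```

Run:
```python
from h import *
P,im=grab('wrist','w8');Q,a=grab('side','s8')
print(manip.get_state()['position'])
cv2.imwrite('pics/ws8.png',np.hstack([cv2.resize(im,(400,250)),cv2.resize(a[100:400,150:550],(400,250))]))
```

```text
[0.65552142 0.039416   0.1778412 ]
```

View pics/ws8.png

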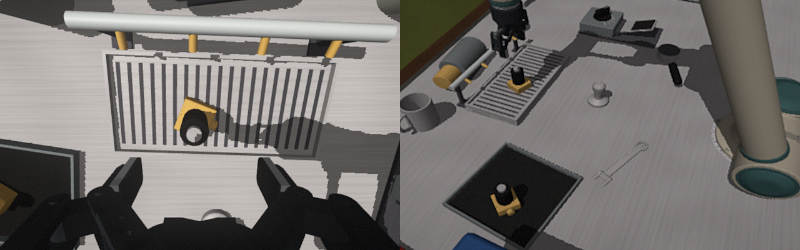

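The wrist view shows the valve standing at about (195,125), roughly 6 mm towards +y of the tool. The other stands upright in the tray in the side view at (505,200). I'll grasp the second.

Request:
carry_out:
  moves: [100,0.2,0.5,-4,0,100,0,0,-4,0,100,0,0,-3,0,100,0,0,-1,0,30,0,0,0,0,30,0,0,0,0,30,0,0,0,0,30,0,0,0,0,30,0,0,4.5,0,30,0,0,4.5,0]

```text
clock: 26.85
position: [0.6567, 0.0456, 0.1488]
ee_rot: [-0.0, 1.0, 0.0, -0.002]
contact_force: [1.1, 0.6, -2.3]
width: 0.035
```

Request:
carry_out:
  moves: [30,0,0,2.5,0,30,-2.4,3.8,0,0,30,-2.4,3.8,0,0,30,-2.4,3.8,0,0,30,-2.4,3.8,0,0,30,-2.4,3.8,0,0,30,-2.4,3.8,0,0,30,-2.4,3.8,0,0,30,0,0,-4,0,30,0,0,-4,0]

```text
clock: 27.85
position: [0.4902, 0.3136, 0.0953]
ee_rot: [-0.001, 1.0, 0.002, 0.002]
contact_force: [0.1, -0.7, -4.0]
width: 0.0352
```

Request:
carry_out:
  moves: [30,0,0,-2.5,0,30,0,0,-2,0,30,0,0,-0.4,0,30,0,0,0,0,60,0,0,0,0,100,0,0,0,0,100,0,0,0,0,100,0,0,4.5,0,100,0,0,4.5,0,100,0,0,4.5,0]

```text
clock: 28.85
position: [0.4902, 0.3113, 0.1819]
ee_rot: [-0.0, 1.0, 0.0, -0.0]
contact_force: [1.2, -0.6, -0.6]
width: 0.0859
```

Request:
carry_out:
  moves: [100,0,-4,2,0,100,0,-4,2,0,100,0,-4,0,0,100,0,-4,0,0,100,0,-4,0,0,100,0,-4,0,0,100,0,0,0,0,100,0,0,0,0,100,0,0,0,0,100,0,0,0,0]

```text
clock: 29.85
position: [0.4903, 0.0725, 0.2204]
ee_rot: [-0.0, 1.0, 0.001, 0.0]
contact_force: [0.1, 0.6, -0.7]
width: 0.0856
```

Run:
```python
from h import *
P,im=grab('top','t9');Q,a=grab('side','s9')
print(manip.get_state()['position'])
cv2.imwrite('pics/ts9.png',np.hstack([cv2.resize(im[120:320,130:490],(432,240)),cv2.resize(a[80:400,150:550],(300,240))]))
m=cv2.inRange(cv2.cvtColor(im,cv2.COLOR_BGR2HSV),(12,110,60),(30,255,255))
for c in cv2.findContours(m,cv2.RETR_EXTERNAL,cv2.CHAIN_APPROX_SIMPLE)[0]:
        r=cv2.boundingRect(c);q=ray(P,r[0]+r[2]/2,r[1]+r[3]/2,.03)
        if cv2.contourArea(c)>30 and q[0]<.8 and abs(q[1])<.6:print(q.round(3))
```

```text
[0.490288   0.07239533 0.22031243]
[0.486 0.313 0.03 ]
[0.5   0.404 0.03 ]
```

View pics/ts9.png

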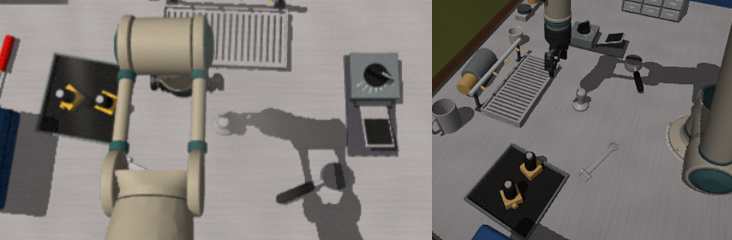

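Both valves stand upright in the tray at side-crop (510,190) and (530,160), with the dial at off, the treadle up and the tamper in place. I'll sign off.

```bash
python3 -c "
from rig import manip
print(manip.sign_off())"
```

```text
the job is handed in; nothing more can be done
None
```

The job is handed in at about 30 s on the robot's clock. The sign-off gives no verdict, so what follows rests on the camera images and my own measurements.

- **Count:** There were two valves on the bench. I also looked around the blue box and the cabinet and found no others.
- **Blow-dry:** I stood both on the grate and turned the selector from 5 to 2. I then held the treadle at its stop for about 2.5 s; its height did not change when the force dropped from 49 to 31 N. I let it up and turned the selector back to off with both valves still on the grate.
- **Last checks:** Both valves stand upright in the tray at about (0.486, 0.313) and (0.500, 0.404) m, near its middle. The selector's line is on the off dash, the treadle is up and the arm is clear. The tamper and the portafilter look unmoved by eye; I did not measure them again.

**Small disagreements:**
- The second valve stood about 6 mm off the spot I expected on the grate, so I corrected the grasp.
- The treadle press peaked at about 49 N for up to a second. That is below the 120 N wrist limit and was made with the fingertips. I assumed the 40 N limit for the arm and gripper body does not cover the fingers.

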